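Swing the reading magnifier over the puzzle booklet

ROBOT

A 6-joint arm with a two-finger parallel gripper is mounted at the origin on the work surface. World frame = base frame: x ahead of the robot, y to its left, z up, the work surface at z = 0. Lengths are in mm, angles in rad, forces in N, time in s.
With the tool pointing down it reaches from about 375 to 975 mm from the base axis. Payload 3.8 kg.
Tool frame: the origin (TCP) lies at the very end of the fingers, on their centre line; the grasp point (between the pads) lies 19 mm behind it; z points along the fingers, y is the line along which they close (so a half turn about z gives the same grasp; the last joint's range is limited). The gripper opens to 88 mm and grips with 3 to 60 N. Pads are 18 mm wide; open, the fingers measure 123 mm over their backs; the gripper's body (75 mm by 187 mm) begins 45 mm behind the grasp point.
Start: joints at [1.074, 0.264, 1.604, -0, 1.274, -0.037], TCP at [299.541, 604.891, 203.206] pointing down, gripper open.
Joint ranges: [-2.63, 2.63], [-0.94, 2.18], [0.31, 2.57], [-1.31, 4.45], [0, 2.66], [-2.55, 2.55]. Speed limits (rad/s): [2.57, 2.57, 3.14, 3.14, 3.14, 3.14].

INTERFACE

Orientations are given as a unit quaternion [x, y, z, w].
In Python, from cell import ctrl gives the robot as it stands. The module is installed in compiled form; this text tells all that it offers.
- The arm moves only by the shell command python3 -m handwheel 'ROWS' [OPENING]. ROWS is JSON, a list of rows, each an object of numbers: "x", "y", "z": the shift along the world's x, y, z in mm; "roll": the turn about the world's z in degrees. In form: [{"x": .., "y": .., "z": .., "roll": ..}, ...]. A call has exactly 8 rows; each row shifts and turns the commanded pose from where the row before left it; what a row does not reach is not made up. A row lasts 1/8 s, in which the tool goes at most 62.5 mm and 10.7 degrees, less where a joint would pass 70% of its speed; a pose out of reach is approached as far as the arm can. A call is refused whole if a number of a shift passes 62.5 or a number of a turn 10.7, either way. A call with a gripper value outside its range is refused whole. OPENING is the finger opening in mm, from 0 to 88.1, set as the call begins (- or left out, the last holds). The fingers move at their own pace and stop on an object; the grip force is fixed at half the most. Time passes only in rows, so rows that do not move let the fingers close, or fill a call up. It gives the time, the measured TCP pose, the force, the opening and the grip force at its end, in the units of the state.
- ctrl.read_state(): the state, without advancing time (a new reading comes with each control period).
- ctrl.get_image(name): name is "scene" or "top"; returns the picture (420x560x3 uint8, blue, green, red); there is no depth.
- ctrl.camera_params(name): a dict with "intrinsics" (3x3 intrinsics, pixels), "k1" (the pictures are not rectified: a ray, as slopes to the right and down, at radius r is drawn at 1 + k1 r^2 times it, then the intrinsics apply), "camera_from_world" (4x4, takes a point from world to camera coordinates). Camera axes: x right, y up, looking along -z (the intrinsics and any distortion apply to the point x, -y, -z); pixel columns grow to the right and rows downward; lengths in mm; the calibration is good to about 2 mm. A picture is of the moment at which its call begins. camera_params takes no time and is no camera call.
- ctrl.hand_in(): hands the job in; it is judged then, once.
Trained networks look in the newest picture that a camera, given by its name, has taken for a name from the list of things; names that differ only in an ending like _2 or _b are one class to them, and where a whole thing is asked for, a point or a joint stands for the part that bears it (a point fixed in the world has none). Each returns a list of dicts, best first, with "conf" (0 to 1); they miss things now and then, are a little off and sometimes report something else, mostly with a low value. They report only what shows in the picture. A call takes as long as a camera call. They do not tell look-alikes from the thing itself.
- ctrl.spot_in(camera, name): "at" ([row, column] in pixels, amid what is visible of it).
The state is a dict: "time_s": time; "joints": joint angles; "joint_velocities": joint speeds; "effort": joint torques, N m; "position": TCP position; "eef_rot": TCP orientation; "contact_force": force on the tool from outside, world axes, zero at the start; "moment": the same for the moment, N m; "grip_width": finger opening in mm; "finger_force": force on a finger pad.
Only numpy, scipy, OpenCV 4.12 (cv2) and the standard library are available. Lean on these libraries where they do the work, as an engineer would, in place of code of your own. Each camera call takes 0.05 s, during which the arm holds its last target. There are 200 camera calls.

TASK

The reading magnifier on the side table is locked in its middle hole. Pull its black spring plunger up, swing the arm to the next hole on the side where the open puzzle booklet lies (one hole only), and let the plunger snap fully down into that hole. Leave the booklet and the remote control where they lie.

Things in the scene. Friction and masses are not known exactly. Their poses are not given: they have to be found in the camera images.
- plunger_knob (a point): Centre of the plunger's upright black knob, 26 mm across, 36 mm tall, 100 mm above the table when locked; x outward along the arm, z up. It stands on the magnifier's dark steel arm (28 mm wide), 120 mm from the pivot, above a round steel housing (28 mm across, top 70 mm above the table). Farther out, 260 mm from the pivot, is the lens (100 mm across). Arm and lens tops: 54 mm above the table.
- plunger (a joint): Height (m) of the knob above its locked position: 0 = fully down in a hole, at most 0.026. Slides straight up against a spring (4.5 N at the bottom, 8 N at the top) that drives it down when let go. Its 10 mm pin is clear of the hole from 0.014 up; then the arm swings easily, the knob moving with it on a 120 mm circle about the pivot. Let go between two holes, the pin stays up on the plate.
- swing_arm (a joint): Angle (rad) of the arm about the pivot, plus = anticlockwise from above (towards +y of pivot). 0 = middle hole, where it starts. The pale metal index plate below it (top 38 mm above the table) has five tapered holes, at -60, -30, 0, 30 and 60 degrees. Their mouths are 30 mm wide along the circle: a plunger let go within 10 mm of a hole's middle slides in by itself.
- pivot (a point): Point on the arm's vertical pivot axis at table height, on the magnifier's fixed wooden board (225 x 310 mm, 22 mm thick, reaching 165 mm ahead of the pivot, 60 mm behind). x: the direction in which the arm points from the pivot when in the middle hole; y to the left of that, z up.
- booklet: Open puzzle booklet lying loose on the table: white pages, a grid of black squares, 100 (x) x 140 (y) x 10 mm, origin at the centre of its underside. It lies just beyond the board, about 240 mm ahead of the pivot (along pivot's x) and 130 mm to one side: on the +y side (the +30 degree hole is wanted) or the -y side (the -30 degree hole).
- remote: Black remote control with grey buttons lying loose on the other side of the arm from the booklet, 46 (x) x 160 (y) x 20 mm; origin at the centre of its underside. To be left alone.
There are look-alikes about, which are no part of the job. Several things look just like the booklet: the one meant starts farthest to the robot's right.

How it is judged (in metres and radians):
On the way:
1. the plunger is pulled up, clear of its hole (knob at least 12 mm above its locked height) (z of plunger_knob in the frame of pivot above 0.112 m), for 0.1 s.
At the end, for the whole second after the job is handed in: The plunger is down in the first hole from the middle on the booklet's side: the knob is within 4 mm of its locked height (100 mm above the table) and 60 mm, give or take 10 mm, to the booklet's side of the board's middle line (z of plunger_knob in the frame of pivot below 0.104 m and ((y of booklet in the frame of pivot above 0 m and y of plunger_knob in the frame of pivot between 0.05 and 0.07 m) or (y of booklet in the frame of pivot below 0 m and y of plunger_knob in the frame of pivot between -0.07 and -0.05 m))); the robot touches nothing.
It fails at once if the booklet is shifted by more than 25 mm (distance of booklet from where it was at the start of the episode above 0.025 m).
It fails at once if the remote control is shifted by more than 25 mm (distance of remote from where it was at the start of the episode above 0.025 m).
It also fails if it takes over 32 s, if anything falls off the work surface, if the arm or the gripper's body presses on something with over 40 N, if the wrist force passes 120 N, or if a joint passes its speed limit or range.

## Working session

There is one attempt and no reset: what is moved stays moved. The work goes in short steps, Python scripts to look and compute and a shell command to move; the robot and the scene stay as the last step left them, time stands still between calls to the robot, and variables do not carry over. Pictures are saved under pics/ and viewed, at most 14 in all, crops included, and the job is handed in when it is done.

```bash
mkdir -p pics; python3 - <<'E'
from cell import ctrl
import cv2
for n in("scene","top"):
    cv2.imwrite(f"pics/{n}0.png",ctrl.get_image(n))
    for k in("plunger_knob","booklet","remote"):
        print(n,k,[(d["at"],round(d["conf"],2)) for d in ctrl.spot_in(n,k)])
s=ctrl.read_state();print(s["time_s"],s["eef_rot"],s["contact_force"])
E
```

```text
scene plunger_knob [([254.7, 260.1], 0.73)]
scene booklet [([169.7, 230.5], 0.95), ([254.9, 324.9], 0.93), ([209.2, 348.8], 0.74), ([165.0, 370.1], 0.58)]
scene remote [([331.4, 286.0], 0.87)]
top plunger_knob [([176.1, 344.0], 0.5)]
top booklet [([322.0, 244.8], 0.94), ([207.6, 124.6], 0.94), ([183.8, 197.9], 0.93), ([155.6, 279.8], 0.63)]
top remote [([126.7, 364.8], 0.97)]
0.4 [ 2.27881327e-01  9.73688902e-01 -1.44622608e-04 -4.98480439e-05] [-0.27832975 -0.45409043  0.60708546]
```

View pics/scene0.png

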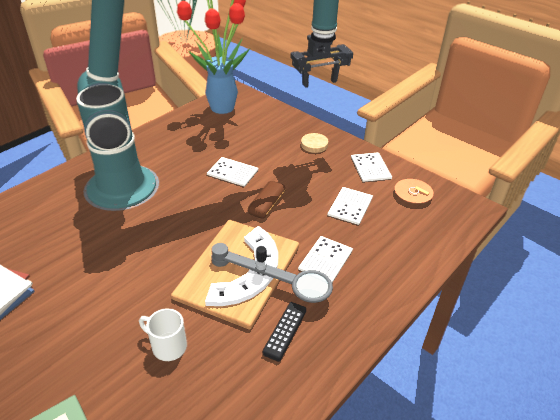

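View pics/top0.png

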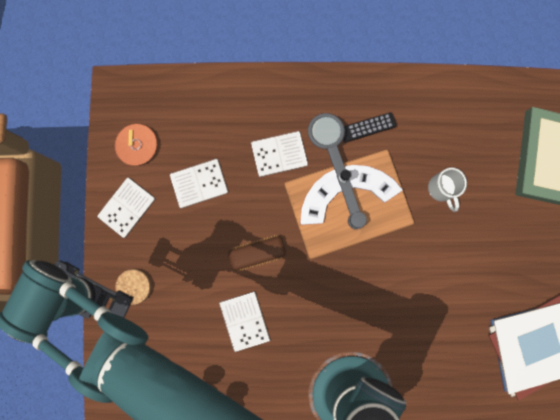

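The scene picture shows the magnifier at (260,255), the remote at (331,286) and four booklets. In the top picture, where the robot's right is to the right, the booklets are at (row, col) (322,245), (208,125), (184,198) and (156,280). The last one fits the description, as it is the farthest right by column and lies just beyond the board. I'll check this in world coordinates and in a crop.

```bash
cat > h.py <<'E'
from cell import ctrl
import cv2, numpy as np
def cam(n):
    p=ctrl.camera_params(n);T=np.array(p["camera_from_world"]);K=np.array(p["intrinsics"]);return T,K,p["k1"]
F=np.diag([1,-1,-1.])
def ray(n,rc):
    T,K,k=cam(n)
    u=cv2.undistortPoints(np.array([[[rc[1],rc[0]]]],float),K,np.array([k,0,0,0.]))[0,0]
    R=F@T[:3,:3];t=F@T[:3,3]
    return -R.T@t, R.T@np.array([u[0],u[1],1])
def at(n,rc,z):
    c,d=ray(n,rc);return c+d*(z-c[2])/d[2]
def proj(n,P):
    T,K,k=cam(n);R=F@T[:3,:3];t=F@T[:3,3]
    return cv2.projectPoints(np.array(P,float).reshape(-1,1,3),cv2.Rodrigues(R)[0],t,K,np.array([k,0,0,0.]))[0][:,0]
E
python3 - <<'E'
from h import *
np.set_printoptions(precision=1,suppress=True)
for rc in([322,244.8],[207.6,124.6],[183.8,197.9],[155.6,279.8]): print("book",at("top",rc,10))
for rc in([169.7,230.5],[254.9,324.9],[209.2,348.8],[165,370.1]): print("book s",at("scene",rc,10))
print("remote",at("top",[126.7,364.8],20),at("scene",[331.4,286],20))
print("knob",at("top",[176.1,344],105),at("scene",[254.7,260.1],100))
print("lens",at("top",[131,326],54),at("scene",[285,312],54))
im=cv2.imread("pics/top0.png")[90:270,230:430]
cv2.imwrite("pics/crop_top.png",cv2.resize(im,None,fx=3.3,fy=3.3,interpolation=cv2.INTER_CUBIC))
im=cv2.imread("pics/scene0.png")[210:340,170:350]
cv2.imwrite("pics/crop_sc.png",cv2.resize(im,None,fx=4,fy=4,interpolation=cv2.INTER_CUBIC))
E
```

```text
book [202.9 290.1  10. ]
book [519.5 627.9  10. ]
book [584.8 420.6  10. ]
book [663.1 191.3  10. ]
book s [201.2 287.4  10. ]
book s [665.3 197.6  10. ]
book s [601.1 395.5  10. ]
book s [520.8 625.2  10. ]
remote [743.7 -49.2  20. ] [756.3 -66.5  20. ]
knob [587.4  24.8 105. ] [594.4  16.1 100. ]
lens [721.9  64.5  54. ] [728.4  60.6  54. ]
```

View pics/crop_top.png

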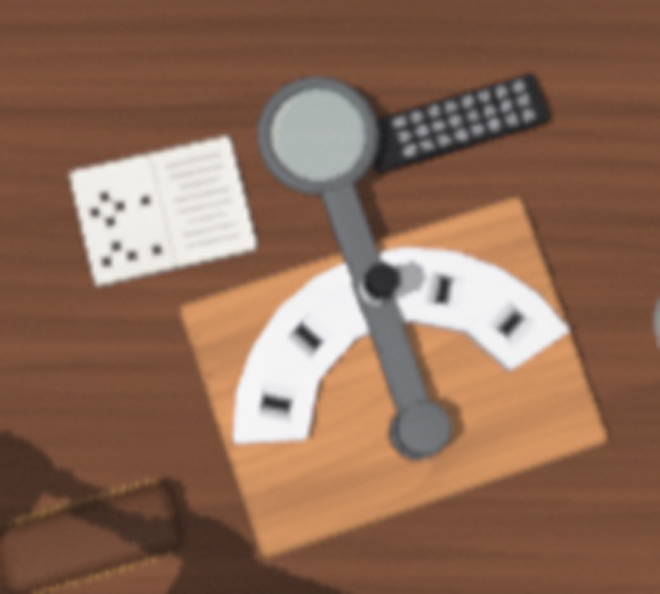

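View pics/crop_sc.png

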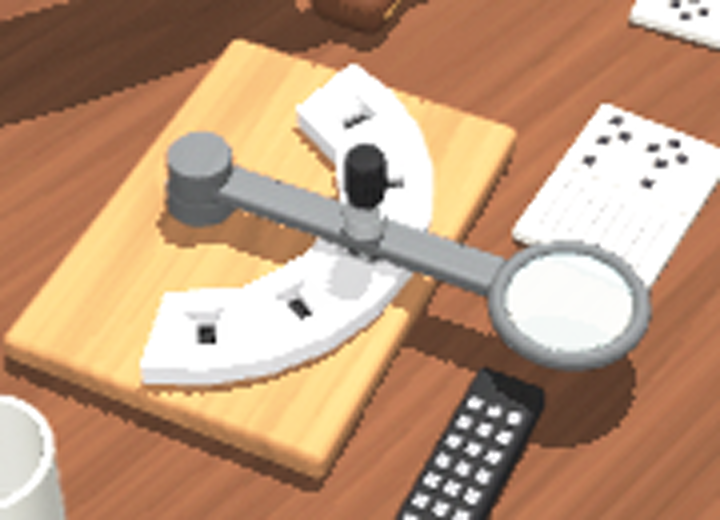

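```bash
python3 - <<'E'
from h import *
from scipy.optimize import least_squares
np.set_printoptions(precision=1,suppress=True)
L=np.array([[165,155,22],[165,-155,22],[-60,-155,22],[-60,155,22],[260,0,54]],float)
Lt=np.vstack([L,[120,0,118]]);Ls=np.vstack([L,[120,0,100]])
pt=np.array([[180,308],[518,198],[607,438],[265,557],[319,134],[380,281]])/3.3+[230,90]
ps=np.array([[515,130],[320,482],[5,342],[240,40],[573,303],[366,176]])/4+[170,210]
def W(p,l):
    c,s=np.cos(p[2]),np.sin(p[2]);return np.c_[p[0]+c*l[:,0]-s*l[:,1],p[1]+s*l[:,0]+c*l[:,1],l[:,2]]
ft=lambda p:(proj("top",W(p,Lt))-pt).ravel()
fs=lambda p:(proj("scene",W(p,Ls))-ps).ravel()
for f in(ft,fs,lambda p:np.r_[ft(p),fs(p)]):
    r=least_squares(f,[480,-10,.3]);p=r.x
    print(p,np.degrees(p[2]),"knob",W(p,np.array([[120,0,100.]])),"30:",W(p,120*np.array([[np.cos(np.pi/6),.5,0]])));print(r.fun.reshape(-1,2).T)
a=p[2];c,s=np.cos(a),np.sin(a)
for b in([663,194],[750,-57]): d=np.array(b)-p[:2];print("local",c*d[0]+s*d[1],-s*d[0]+c*d[1])
from scipy.spatial.transform import Rotation as R
print(R.from_quat(ctrl.read_state()["eef_rot"]).as_matrix())
E
```

```text
[475.6 -16.4   0.3] 18.206117475900665 knob [[589.6  21.1 100. ]] 30: [[555.6  73.    0. ]]
[[-1.3  0.8  1.1 -0.7 -0.8  0.9]
 [-0.6 -1.7  1.3  1.5  0.1 -0.8]]
[485.4 -20.3   0.3] 17.931555545169985 knob [[599.6  16.7 100. ]] 30: [[565.8  68.8   0. ]]
[[ 2.   0.7 -1.7 -1.2 -0.1  0.3]
 [ 0.5 -2.5  0.5 -0.6  0.4  1.6]]
[479.9 -17.7   0.3] 18.108733360873774 knob [[594.   19.6 100. ]] 30: [[560.1  71.6   0. ]]
[[-0.8  1.3  1.5 -0.3 -0.2  1.5  1.   0.1 -2.2 -2.  -1.  -0.6]
 [-2.2 -3.1 -0.2 -0.2 -1.4 -2.4 -1.2 -4.6 -1.1 -1.9 -1.6 -0.1]]
local 239.794160949819 144.3022309647214
local 244.46876012509787 -121.30678266725323
[[-0.9  0.4 -0. ]
 [ 0.4  0.9 -0. ]
 [ 0.  -0.  -1. ]]
```

Farthest right is y≈194 (the others are at 290, 400 and 626). The crops show it beside the board on the arm's +y side, with the remote opposite, so I want the +30° hole. The arm heads at about 18° and the knob is near (594,20). I'll move above it.

```bash
R='x'; python3 -m handwheel '[{"x":18,"y":-36,"z":0,"roll":4},{"x":18,"y":-36,"z":0,"roll":4},{"x":18,"y":-36,"z":0,"roll":4},{"x":18,"y":-36,"z":0,"roll":4},{"x":18,"y":-36,"z":0,"roll":4},{"x":18,"y":-36,"z":0,"roll":4},{"x":18,"y":-36,"z":0,"roll":4},{"x":18,"y":-36,"z":0,"roll":4}]' 88
python3 -m handwheel '[{"x":18,"y":-36,"z":0,"roll":0},{"x":18,"y":-36,"z":0,"roll":0},{"x":18,"y":-36,"z":0,"roll":0},{"x":18,"y":-36,"z":0,"roll":0},{"x":18,"y":-36,"z":-6,"roll":0},{"x":18,"y":-36,"z":-6,"roll":0},{"x":18,"y":-36,"z":-6,"roll":0},{"x":6,"y":-9,"z":-6,"roll":0}]' 88
python3 - <<'E'
from h import *
np.set_printoptions(precision=1,suppress=True)
s=ctrl.read_state();P=s["position"];print(P,s["time_s"],s["joints"])
from scipy.spatial.transform import Rotation as R
y=R.from_quat(s["eef_rot"]).as_matrix()[:,1];print(y,np.degrees(np.arctan2(y[1],y[0])))
o=[]
for n in("scene","top"):
    im=ctrl.get_image(n)
    q=proj(n,[P, np.array(P)+45*y,np.array(P)-45*y,[594,20,100]]);print(n,q,[(d["at"],d["conf"]) for d in ctrl.spot_in(n,"plunger_knob")])
    c=q[0].astype(int);x0,y0=max(c[0]-50,0),max(c[1]-45,0)
    crop=cv2.resize(im[y0:y0+110,x0:x0+100],None,fx=4,fy=4,interpolation=cv2.INTER_CUBIC)
    for k,u in enumerate(q): cv2.circle(crop,tuple(int(v) for v in (u-[x0,y0]+.5)*4),3,[(0,0,255),(0,255,0),(0,255,0),(255,0,255)][k],-1)
    o.append(crop);print(x0,y0)
cv2.imwrite("pics/c1.png",np.hstack(o))
E
```

```text
time_s: 1.4
position: [444.1, 315.7, 203.5]
eef_rot: [-0.051, 0.999, 0.0, 0.0]
contact_force: [0.0, -0.2, -0.6]
grip_width: 87.9
finger_force: 0.0
time_s: 2.4
position: [576.3, 54.0, 179.1]
eef_rot: [-0.048, 0.999, -0.0, 0.0]
contact_force: [-0.1, 0.8, 0.6]
grip_width: 88.1
finger_force: 0.0
[576.3  54.  179.1] 2.4 [ 0.1  0.1  1.8 -0.   1.2 -1.6]
[-0.1  1.  -0. ] 95.50206918808288
scene [[265.2 220.5]
 [276.3 210.8]
 [253.7 230.6]
 [261.1 253.8]] [([254.9, 259.3], 0.73)]
215 175
top [[336.3 175.4]
 [318.1 177.2]
 [354.3 173.6]
 [345.5 173.9]] []
286 130
```

View pics/c1.png

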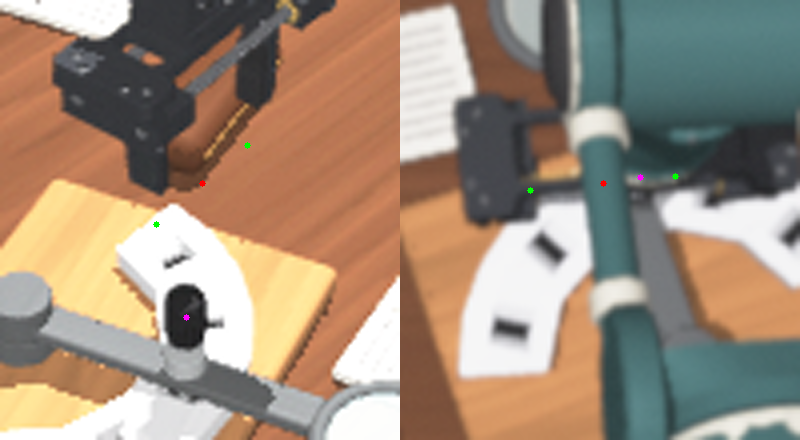

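The left half (scene) shows the fingertips at about (150,190) and (258,105), above the predicted green marks, and the knob at (186,317) under the magenta mark. The arm was still moving when that picture was taken, so I'll let it settle and compare again.

```bash
cat > look.py <<'E'
from h import *
import sys
from scipy.spatial.transform import Rotation as R
np.set_printoptions(precision=1,suppress=True)
s=ctrl.read_state();P=s["position"];print(P,s["time_s"],s["joint_velocities"],s["contact_force"])
y=R.from_quat(s["eef_rot"]).as_matrix()[:,1];print(np.degrees(np.arctan2(y[1],y[0])))
o=[];w=s["grip_width"]/2+8
for n in("scene","top"):
    im=ctrl.get_image(n)
    q=proj(n,[P, np.array(P)+w*y,np.array(P)-w*y,[594,20,100]]);print(n,q.ravel())
    c=q[0].astype(int);x0,y0=max(c[0]-50,0),max(c[1]-45,0)
    crop=cv2.resize(im[y0:y0+110,x0:x0+100],None,fx=4,fy=4,interpolation=cv2.INTER_CUBIC)
    for k,u in enumerate(q): cv2.circle(crop,tuple(int(v) for v in (u-[x0,y0]+.5)*4),3,[(0,0,255),(0,255,0),(0,255,0),(255,0,255)][k],-1)
    o.append(crop);print(x0,y0)
cv2.imwrite(sys.argv[1],np.hstack(o))
E
python3 -m handwheel '[{"x":0,"y":0,"z":0,"roll":0},{"x":0,"y":0,"z":0,"roll":0},{"x":0,"y":0,"z":0,"roll":0},{"x":0,"y":0,"z":0,"roll":0},{"x":0,"y":0,"z":0,"roll":0},{"x":0,"y":0,"z":0,"roll":0},{"x":0,"y":0,"z":0,"roll":0},{"x":0,"y":0,"z":0,"roll":0}]'
python3 look.py pics/c2.png
```

```text
time_s: 3.6
position: [575.5, 55.8, 179.2]
eef_rot: [-0.049, 0.999, 0.0, -0.0]
contact_force: [-0.5, 0.3, 0.3]
grip_width: 88.2
finger_force: 0.0
[575.5  55.8 179.2] 3.6 [-0. -0.  0.  0. -0. -0.] [-0.5  0.3  0.3]
95.64846567961796
scene [265.5 219.9 278.2 208.7 252.2 231.7 261.1 253.8]
215 174
top [335.5 175.7 314.5 177.9 356.4 173.6 345.5 173.9]
285 130
```

View pics/c2.png

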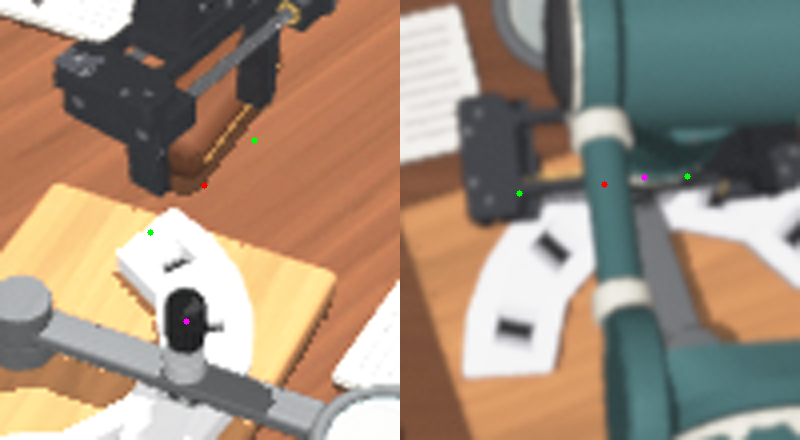

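```bash
python3 - <<'E'
from h import *
from scipy.spatial.transform import Rotation as R
np.set_printoptions(precision=1,suppress=True)
for n in("scene","top"):
    print(n,proj(n,[[0,0,0],[0,0,25],[299.5,604.9,203.2]]).ravel(), "cam",ray(n,[210,280]),cam(n)[1].ravel(),cam(n)[2])
y=R.from_quat([.2279,.9737,0,0]).as_matrix()[:,1];P=np.array([299.5,604.9,203.2])
print(proj("scene",[P+52*y,P-52*y,P]))
im=cv2.imread("pics/scene0.png")
a=cv2.resize(im[130:230,70:170],None,fx=4,fy=4);b=cv2.resize(im[20:120,275:375],None,fx=4,fy=4)
cv2.imwrite("pics/c3.png",np.hstack([a,b]))
E
```

```text
scene [121.2 185.7 119.7 179.6 318.6  92.6] cam (array([1207.3, -619.4, 1035.5]), array([-0.5,  0.6, -0.7])) [514.6   0.  276.6   0.  514.6 207.5   0.    0.    1. ] -0.010196977472225342
top [350.8 393.8 352.1 396.1 108.3 290.1] cam (array([ 363.9,  199.3, 1388.6]), array([ 0.1, -0. , -1. ])) [500.5   0.  281.7   0.  500.5 214.9   0.    0.    1. ] -0.1488906128385454
[[332.8  90. ]
 [304.1  95.3]
 [318.6  92.6]]
```

View pics/c3.png

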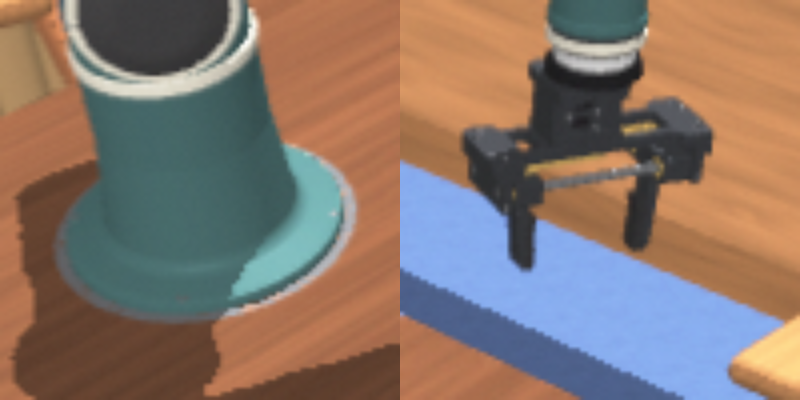

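The base sits where predicted, but the visible fingertips sit about 8 px (roughly 25 mm) above the stated TCP, both at the start and now. I'll descend carefully and compare the fingers with the knob directly.

```bash
python3 -m handwheel '[{"x":4,"y":-8,"z":0,"roll":0},{"x":4,"y":-8,"z":0,"roll":0},{"x":4,"y":-8,"z":0,"roll":0},{"x":4,"y":-8,"z":-10,"roll":0},{"x":3,"y":-4,"z":-15,"roll":0},{"x":0,"y":0,"z":-20,"roll":0},{"x":0,"y":0,"z":-20,"roll":0},{"x":0,"y":0,"z":-15,"roll":0}]'
python3 -m handwheel '[{"x":0,"y":0,"z":-5,"roll":0},{"x":0,"y":0,"z":-5,"roll":0},{"x":0,"y":0,"z":-5,"roll":0},{"x":0,"y":0,"z":0,"roll":0},{"x":0,"y":0,"z":0,"roll":0},{"x":0,"y":0,"z":0,"roll":0},{"x":0,"y":0,"z":0,"roll":0},{"x":0,"y":0,"z":0,"roll":0}]'
python3 look.py pics/c4.png
```

```text
time_s: 4.7
position: [593.3, 20.2, 96.8]
eef_rot: [-0.05, 0.999, 0.0, -0.001]
contact_force: [-0.4, 0.2, 0.1]
grip_width: 88.0
finger_force: 0.0
time_s: 5.7
position: [594.6, 19.9, 84.3]
eef_rot: [-0.049, 0.999, -0.0, 0.0]
contact_force: [-0.6, -0.3, 0.1]
grip_width: 88.0
finger_force: 0.0
[594.6  19.9  84.3] 5.7 [-0. -0.  0.  0. -0.  0.] [-0.6 -0.3  0.1]
95.6527166537195
scene [261.2 258.2 273.6 246.4 248.2 270.6 261.1 253.8]
211 213
top [344.8 174.8 325.4 176.7 364.1 172.8 345.5 173.9]
294 129
```

View pics/c4.png

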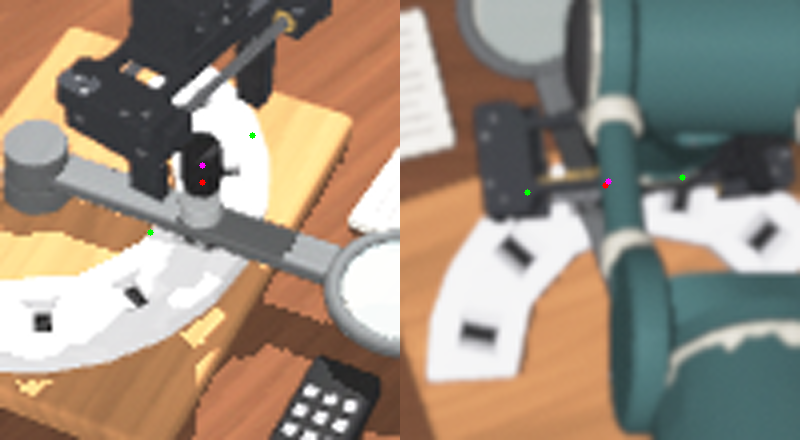

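In the scene half, the fingertips at (150,197) and (255,105) straddle the knob at (202,167), with their middle about 10 mm above the knob's centre. A TCP height of 73 mm is safe and grips the knob under either reading, so I'll lower to that and close.

```bash
python3 -m handwheel '[{"x":0,"y":0,"z":-4,"roll":0},{"x":0,"y":0,"z":-4,"roll":0},{"x":0,"y":0,"z":-3,"roll":0},{"x":0,"y":0,"z":0,"roll":0},{"x":0,"y":0,"z":0,"roll":0},{"x":0,"y":0,"z":0,"roll":0},{"x":0,"y":0,"z":0,"roll":0},{"x":0,"y":0,"z":0,"roll":0}]'
python3 -m handwheel '[{"x":0,"y":0,"z":0,"roll":0},{"x":0,"y":0,"z":0,"roll":0},{"x":0,"y":0,"z":0,"roll":0},{"x":0,"y":0,"z":0,"roll":0},{"x":0,"y":0,"z":0,"roll":0},{"x":0,"y":0,"z":0,"roll":0},{"x":0,"y":0,"z":0,"roll":0},{"x":0,"y":0,"z":0,"roll":0}]' 10
python3 look.py pics/c5.png
```

```text
time_s: 6.8
position: [594.6, 19.9, 73.3]
eef_rot: [-0.049, 0.999, -0.0, 0.0]
contact_force: [0.7, 0.8, 0.1]
grip_width: 88.1
finger_force: 0.0
time_s: 7.8
position: [594.6, 20.0, 73.2]
eef_rot: [-0.049, 0.999, 0.0, 0.0]
contact_force: [0.5, 1.7, -0.1]
grip_width: 24.8
finger_force: 30.0
[594.6  20.   73.2] 7.8 [ 0.  0.  0.  0.  0. -0.] [ 0.5  1.7 -0.1]
95.64894227213333
scene [261.3 261.2 266.2 256.5 256.3 266.  261.1 253.8]
211 216
top [344.2 175.5 336.6 176.3 351.7 174.7 345.5 173.9]
294 130
```

View pics/c5.png

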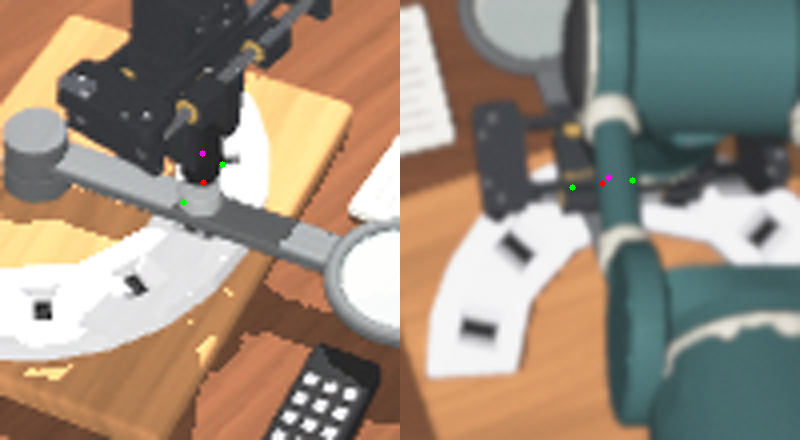

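The gripper holds the knob (24.8 mm wide, 30 N). Next I'll lift it and watch the force.

```bash
python3 -m handwheel '[{"x":0,"y":0,"z":4,"roll":0},{"x":0,"y":0,"z":4,"roll":0},{"x":0,"y":0,"z":4,"roll":0},{"x":0,"y":0,"z":4,"roll":0},{"x":0,"y":0,"z":4,"roll":0},{"x":0,"y":0,"z":0,"roll":0},{"x":0,"y":0,"z":0,"roll":0},{"x":0,"y":0,"z":0,"roll":0}]'
python3 look.py pics/c6.png
```

```text
time_s: 8.9
position: [594.4, 20.0, 93.0]
eef_rot: [-0.049, 0.999, 0.0, -0.0]
contact_force: [2.4, 1.1, -8.3]
grip_width: 24.9
finger_force: 30.0
[594.4  20.   93. ] 8.9 [-0.  0. -0. -0.  0. -0.] [ 2.4  1.1 -8.3]
95.6557586755547
scene [261.2 255.8 266.2 251.1 256.1 260.6 261.1 253.8]
211 210
top [345.2 174.3 337.5 175.  352.8 173.5 345.5 173.9]
295 129
```

View pics/c6.png

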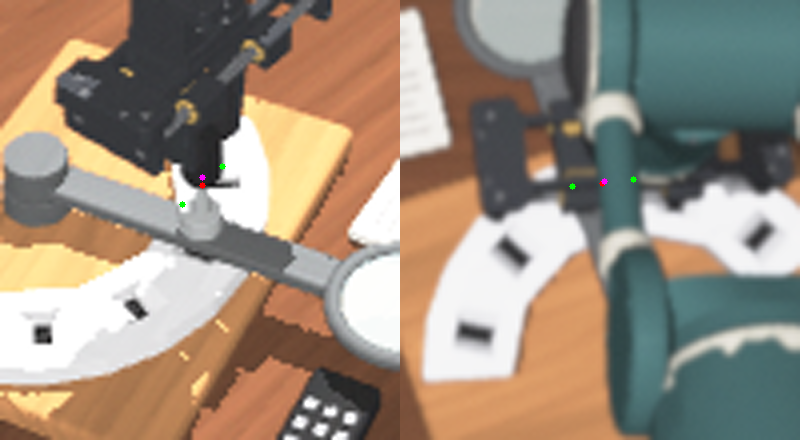

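The plunger is up: the stem shows at (200,195), the force is -8.3 N and the rise is 20 mm. Next I'll swing +30° along the circle.

```bash
python3 -m handwheel '[{"x":-2.7,"y":7.4,"z":0,"roll":3.75},{"x":-3.2,"y":7.2,"z":0,"roll":3.75},{"x":-3.6,"y":7.0,"z":0,"roll":3.75},{"x":-4.1,"y":6.7,"z":0,"roll":3.75},{"x":0,"y":0,"z":0,"roll":0},{"x":0,"y":0,"z":0,"roll":0},{"x":0,"y":0,"z":0,"roll":0},{"x":0,"y":0,"z":0,"roll":0}]'
```

```text
time_s: 10.0
position: [581.1, 48.3, 93.2]
eef_rot: [-0.179, 0.984, 0.0, 0.0]
contact_force: [3.5, 4.1, -7.9]
grip_width: 24.6
finger_force: 30.0
```

Low forces and on track, so I'll do the second half.

```bash
python3 -m handwheel '[{"x":-4.5,"y":6.4,"z":0,"roll":3.75},{"x":-4.9,"y":6.1,"z":0,"roll":3.75},{"x":-5.3,"y":5.8,"z":0,"roll":3.75},{"x":-5.7,"y":5.4,"z":0,"roll":3.75},{"x":0,"y":0,"z":0,"roll":0},{"x":0,"y":0,"z":0,"roll":0},{"x":0,"y":0,"z":0,"roll":0},{"x":0,"y":0,"z":0,"roll":0}]'
python3 look.py pics/c7.png
```

```text
time_s: 11.0
position: [560.8, 72.5, 93.3]
eef_rot: [-0.306, 0.952, 0.001, 0.0]
contact_force: [3.7, 5.4, -7.4]
grip_width: 24.8
finger_force: 30.0
[560.8  72.5  93.3] 11.0 [ 0. -0. -0.  0.  0. -0.] [ 3.7  5.4 -7.4]
125.60673174922862
scene [265.7 238.4 266.8 232.9 264.7 244.  261.1 253.8]
215 193
top [325.5 187.  319.3 191.5 331.7 182.5 345.5 173.9]
275 141
```

View pics/c7.png

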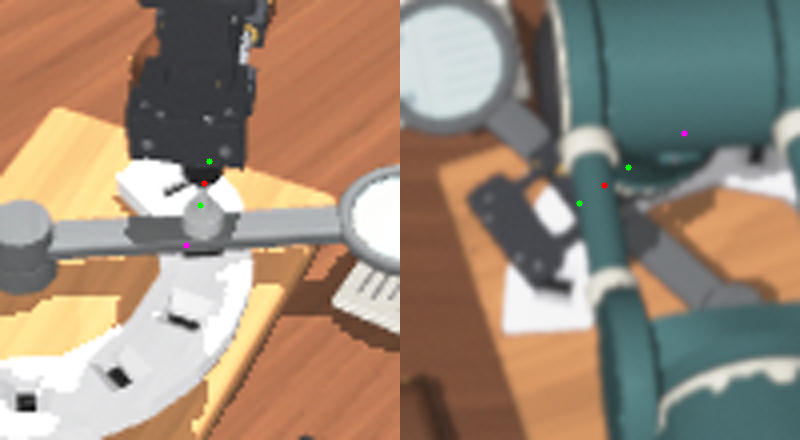

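The arm now points at the +30° position: holes 0, -30 and -60 show at (183,318), (118,375) and (27,400), +60 shows at (178,188), and +30 is under the arm. I'll lower the plunger and release it.

```bash
python3 -m handwheel '[{"x":0,"y":0,"z":-4,"roll":0},{"x":0,"y":0,"z":-4,"roll":0},{"x":0,"y":0,"z":-4,"roll":0},{"x":0,"y":0,"z":-4,"roll":0},{"x":0,"y":0,"z":-3,"roll":0},{"x":0,"y":0,"z":0,"roll":0},{"x":0,"y":0,"z":0,"roll":0},{"x":0,"y":0,"z":0,"roll":0}]'
```

```text
time_s: 12.1
position: [561.1, 72.3, 74.9]
eef_rot: [-0.306, 0.952, 0.0, 0.001]
contact_force: [2.0, 4.7, -5.4]
grip_width: 24.6
finger_force: 30.0
```

Fz went down to -5.4, so the spring is nearly at its bottom load and the pin is in the hole. I'll open, then rise straight up.

```bash
python3 -m handwheel '[{"x":0,"y":0,"z":0,"roll":0},{"x":0,"y":0,"z":0,"roll":0},{"x":0,"y":0,"z":0,"roll":0},{"x":0,"y":0,"z":0,"roll":0},{"x":0,"y":0,"z":0,"roll":0},{"x":0,"y":0,"z":0,"roll":0},{"x":0,"y":0,"z":0,"roll":0},{"x":0,"y":0,"z":0,"roll":0}]' 88
python3 -m handwheel '[{"x":0,"y":0,"z":10,"roll":0},{"x":0,"y":0,"z":15,"roll":0},{"x":0,"y":0,"z":20,"roll":0},{"x":0,"y":0,"z":20,"roll":0},{"x":0,"y":0,"z":20,"roll":0},{"x":0,"y":0,"z":20,"roll":0},{"x":-10,"y":10,"z":10,"roll":0},{"x":-10,"y":10,"z":0,"roll":0}]'
python3 look.py pics/c8.png
python3 - <<'E'
from h import *
im=ctrl.get_image("scene")[200:300,190:340]
cv2.imwrite("pics/c9.png",cv2.resize(im,None,fx=5,fy=5,interpolation=cv2.INTER_CUBIC))
a=np.radians(18.1)
for ang in(18.1,48.1): print(proj("scene",[[480+120*np.cos(np.radians(ang)),-17.7+120*np.sin(np.radians(ang)),z] for z in(118,82)]).ravel())
E
```

```text
time_s: 13.1
position: [560.5, 71.9, 74.1]
eef_rot: [-0.306, 0.952, 0.0, -0.0]
contact_force: [-0.6, -0.6, -0.2]
grip_width: 87.8
finger_force: 0.0
time_s: 14.1
position: [540.3, 92.6, 190.2]
eef_rot: [-0.306, 0.952, 0.0, 0.001]
contact_force: [-0.8, -0.3, -0.1]
grip_width: 87.9
finger_force: 0.0
[540.3  92.6 190.2] 14.1 [ 0.2 -0.1  0.2  0.  -0.   0.2] [-0.8 -0.3 -0.1]
125.6402292164421
scene [265.3 202.9 267.9 189.9 262.5 216.7 261.1 253.8]
215 157
top [321.2 189.3 303.9 201.8 338.3 176.9 345.5 173.9]
271 144
[260.92395097 248.86410995 260.9936562  258.83333565]
[265.32412761 231.60767802 265.31297388 241.54214751]
```

View pics/c9.png

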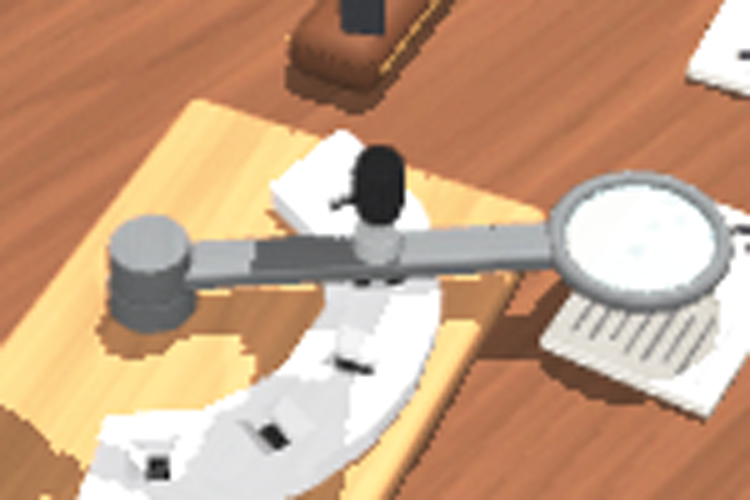

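The knob at (380,186) sits directly on its housing as it did at the start (predicted (376,183) when locked). Holes 0, -30 and -60 are free, the booklet lies undisturbed and the gripper is clear. Handing in.

```bash
python3 -c "
from cell import ctrl
print(ctrl.hand_in())"
```

```text
the job is handed in; nothing more can be done
None
```

I moved the magnifier one hole towards the booklet, to the +30° hole; the last picture shows the plunger fully down and the gripper clear, and the job was handed in about 14 s in (no verdict came back).

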